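# Change over the filling manifold from the jug to the beaker

## Task

The steel jug under the filling manifold has had its share: with a fingertip, push the lever of the valve above it round until that valve is fully shut, and only then push round the lever of the valve above the glass beaker until that one is fully open. Push the levers from the side, never pinch them between the fingers, and leave the third valve shut. Do not move, lift or knock over the jug, the beaker or the bottles.

Things in the scene. Friction and masses are not known exactly. Their poses are not given: they have to be found in the camera images.
- manifold: Filling manifold: a stainless header pipe, 27 mm thick, 160 mm above the bench, on two posts 430 mm apart (the left one is the feed riser), a gauge over the right one (250 mm high). Three alike outlets, 140 mm apart, branch off towards the robot; their places along it change from run to run. Origin: on the bench under the middle one's stem; -x along the outlets towards the robot, y along the header, which lies 110 mm beyond the stems.
- stem_1 (a point): Pivot of the lever of outlet 1: on the valve's upright stem, 210 mm above the bench. The outlet is a level pipe, 21 mm thick, 160 mm above the bench, with a 34 mm thick ball valve under the stem. Axes, fixed to the outlet: -x along the pipe from stem to spout, y across the pipe, z up. The nut on the stem, 18 mm across, ends 11 mm above this point.
- lever_1 (a joint): Angle (rad) of lever 1 about the stem: 0 = shut, lever across the pipe, pointing along +y of stem_1 (roughly the robot's left); 1.571 = fully open, lever along the pipe above the spout, pointing along -x of stem_1 (towards the robot). It grows anticlockwise seen from above. Hard stops at both ends; it stays where it is left. Turning it takes 0.5 N m (6 to 7 N at mid-grip).
- grip_1 (a point): Middle of the black rubber grip of lever 1, 76 mm from the pivot and as high as stem_1. The grip runs from 42 to 110 mm from the pivot, is 22 mm wide and reaches from 6 mm below to 8 mm above this point; inward of it the lever is a steel strip 18 mm wide. Free height below the grip: 33 mm over the outlet pipe. Axes turn with the lever: y outward along it, x across it, z up.
- spout_1 (a point): Centre of the open lower end of the spout of outlet 1, 115 mm above the bench, 21 mm across; axes as stem_1. A vessel under the spout stands centred within about 8 mm of it.
- stem_2 (a point): Pivot of the lever of outlet 2; same make, height and axes as stem_1.
- lever_2 (a joint): Angle (rad) of the lever of outlet 2; same shape, sense, stops and stiffness as lever_1.
- grip_2 (a point): Middle of the black grip of lever 2, as grip_1.
- spout_2 (a point): Lower end of the spout of outlet 2, as spout_1.
- stem_3 (a point): Pivot of the lever of outlet 3; same make, height and axes as stem_1.
- lever_3 (a joint): Angle (rad) of the lever of outlet 3; same shape, sense, stops and stiffness as lever_1.
- grip_3 (a point): Middle of the black grip of lever 3, as grip_1.
- spout_3 (a point): Lower end of the spout of outlet 3, as spout_1.
- beaker: Empty clear glass beaker, 76 mm across the rim and 95 mm high, with a small white label, standing loose on the bench under one spout. Origin: centre of its underside.
- jug: Stainless steel jug, 94 mm across the rim and 82 mm high, with a bar handle that reaches 76 mm from its middle, standing loose on the bench under another spout, the one now open. Origin: centre of its underside.
- tall_bottle: Amber bottle with paper label and black cap, 68 mm across, 150 mm high, loose on the bench to the right of the manifold. Origin: centre of its underside.
- small_bottle: Small amber bottle with paper label and black cap, 46 mm across, 95 mm high, loose on the bench near the spout of the outlet that has no vessel to fill. Origin: centre of its underside.
- wash_bottle: White plastic bottle, 60 mm across, 140 mm high, loose on the bench to the left of the manifold. Origin: centre of its underside.
Mind the look-alikes: they are no part of the job. Leave any red look-alike of the beaker alone. What is shaped like the tall_bottle but yellow is not meant.

How it is judged:
By the outcome, as a careful person would: the job done as asked, in the order asked, and still so for the second after the job is handed in, with the robot touching nothing.
It also fails if it takes over 56 s, if anything falls off the work surface, if the arm or the gripper's body presses on something with over 40 N, if the wrist force passes 120 N, or if a joint passes its speed limit or range.

## Robot

A 6-joint arm with a two-finger parallel gripper is mounted at the origin on the work surface. World frame = base frame: x ahead of the robot, y to its left, z up, the work surface at z = 0. Lengths are in mm, angles in degrees, forces in N, time in s.
With the tool pointing down it reaches from about 375 to 750 mm from the base axis. Payload 9 kg.
Tool frame: the origin (TCP) lies midway between the tips of the shut fingers; the grasp point (between the pads) lies r.tcp_to_grasp behind it (r.tcp_to_grasp is the distance from the TCP to the grasp point, in mm); z points along the fingers, y is the line along which they close (so a half turn about z gives the same grasp; the last joint's range is limited). The gripper opens to 85 mm and grips with 20 to 120 N. Pads are 22 mm wide; open, the fingers measure 114 mm over their backs; the gripper's body (76 mm by 85 mm) begins 54 mm behind the grasp point. The pads swing forward as they close: fully open they stand 13 mm farther back than shut.
Start: joints at [-83.405, 5.964, 5.575, 89.605, 0, 77.527], TCP at [196.025, -567.107, 231.331] pointing down, gripper open.
Joint ranges: [-171.21, 171.21], [-48.23, 106.86], [-62.78, 66.21], [-105.2, 120.99], [-86.42, 89.51], [-180, 180]. Speed limits (degrees/s): [127.2, 127.2, 147.25, 180, 180, 180].

## Interface

Orientations are given as [roll, pitch, yaw] about the fixed x, y, z axes, in that order (R = Rz(yaw) Ry(pitch) Rx(roll)).
In Python, from bench import r gives the robot as it stands. The module is installed in compiled form; this text tells all that it offers.
- The arm moves only by the tool send_rows, never from a script. Its argument "motion" is a list of rows, each a list of 3 entries, a list of its own where there are three numbers: the turn, a rotation vector about the tool's x, y, z in degrees, then the shift along the tool's x, y, z in cm, then the opening, from 0 (shut) to 1 (fully open). A call has 1 to 8 rows; each row shifts and turns the commanded pose from where the row before left it, along the tool's axes as they then stand; what a row does not reach is not made up. A row lasts 1/8 s, in which the tool goes at most 62.5 mm and 10.7 degrees, less where a joint would pass 70% of its speed; a pose out of reach is approached as far as the arm can. A call with a gripper value outside its range is refused whole. The fingers move at their own pace and stop on an object; "squeeze" is the grip in N (left out, the last holds). Time passes only in rows, so rows that do not move let the fingers close. It gives the time, the measured TCP pose, the force, the opening and the grip force at its end, in the units of the state.
- r.sense(): the state, without advancing time (a new reading comes with each control period).
- r.grab_frame(name): name is "side" or "top" or "wrist"; returns the picture (420x560x3 uint8, red, green, blue); there is no depth.
- r.calibration(name): a dict with "intrinsics" (3x3 intrinsics, pixels), "eye" and "attitude" of the camera in the world. Camera axes: x right, y down, z forward; pixel columns grow to the right and rows downward; lengths in mm; the calibration is good to about 2 mm. A picture is of the moment at which its call begins: read the wrist's pose just before it. calibration takes no time and is no camera call; for the wrist camera it gives the pose at the moment of the call.
- r.finish_job(): hands the job in; it is judged then, once.
Trained networks look in the newest picture that a camera, given by its name, has taken for a name from the list of things; names that differ only in an ending like _2 or _b are one class to them, and where a whole thing is asked for, a point or a joint stands for the part that bears it (a point fixed in the world has none). Each returns a list of dicts, best first, with "confidence" (0 to 1); they miss things now and then, are a little off and sometimes report something else, mostly with a low value. They report only what shows in the picture. A call takes as long as a camera call. They do not tell look-alikes from the thing itself.
- r.recognise(camera, target): "rect" ([left, top, right, bottom] as shares, 0 to 1, of the picture: columns of its width, rows of its height, round what is visible of it).
- r.silhouettes(camera, target): "mask" (420x560 bool, what is visible of it) and "rect" ([left, top, right, bottom] as shares, 0 to 1, of the picture: columns of its width, rows of its height, round what is visible of it).
- r.tip_of(camera, target): "point" ([row, column] as shares, 0 to 1, of the picture: columns of its width, rows of its height: a listed point, or the origin of a listed thing).
The state is a dict: "clock": time; "qpos": joint angles; "qvel": joint speeds; "joint_torque": joint torques, N m; "ee_pos": TCP position; "orientation": TCP orientation; "force": force on the tool from outside, world axes, zero at the start; "torque": the same for the moment, N m; "grip_width": finger opening in mm; "finger_force": force on a finger pad.
Only numpy, scipy, OpenCV 4.12 (cv2) and the standard library are available. Lean on these libraries where they do the work, as an engineer would, in place of code of your own. Each camera call takes 0.05 s, during which the arm holds its last target. There are 200 camera calls.

## Working session

There is one attempt and no reset: what is moved stays moved. The work goes in short steps, Python scripts to look and compute and a tool call to move; the robot and the scene stay as the last step left them, time stands still between calls to the robot, and variables do not carry over. Pictures are saved under pics/ and viewed, at most 10 in all, crops included, and the job is handed in when it is done.

Besides the shell and the picture viewer there is one more tool, called after "Call:" as name([rows], argument=value, ...), one row to a line, values as JSON. send_rows: Moves the arm, as the interface text tells. Its arguments: {"type":"object","properties":{"motion":{"type":"array"},"squeeze":{"type":"number"}},"required":["motion"]}

```bash
mkdir -p pics; python3 - <<'E'
from bench import r
import cv2,numpy as np
for c in("side","top"):
    im=r.grab_frame(c); cv2.imwrite(f"pics/{c}0.png",im[...,::-1])
    k=r.calibration(c); print(c,{a:np.round(b,3).tolist() for a,b in k.items()})
    for t in("stem_1","grip_1","spout_1","beaker","jug","manifold"):
        print(t,[(round(d["confidence"],2),(np.array(d["point"])*[420,560]).round(1).tolist()) for d in r.tip_of(c,t)])
s=r.sense();print(s["clock"],s["ee_pos"],s["orientation"],s["grip_width"],r.tcp_to_grasp)
E
```

```text
side {'intrinsics': [[420.043, 0.0, 284.504], [0.0, 420.043, 212.521], [0.0, 0.0, 1.0]], 'eye': [145.026, 1003.009, 877.599], 'attitude': [-123.648, 0.105, -160.208]}
stem_1 [(0.7, [179.6, 272.5]), (0.69, [204.5, 265.4]), (0.68, [230.5, 252.9]), (0.59, [356.1, 168.1])]
grip_1 [(0.79, [239.8, 276.9]), (0.7, [217.1, 259.5]), (0.41, [190.6, 268.2])]
spout_1 [(0.92, [227.8, 302.9]), (0.89, [263.2, 292.3]), (0.79, [210.6, 302.7])]
beaker [(0.87, [236.7, 302.4]), (0.76, [218.5, 315.0]), (0.6, [208.5, 304.1])]
jug [(0.57, [292.0, 293.6])]
manifold [(0.3, [185.0, 303.3]), (0.19, [183.1, 270.2])]
top {'intrinsics': [[527.518, 0.0, 280.849], [0.0, 527.518, 206.101], [0.0, 0.0, 1.0]], 'eye': [407.611, 2.695, 1890.79], 'attitude': [-175.922, -0.033, -91.059]}
stem_1 [(0.93, [188.4, 315.5]), (0.82, [193.8, 267.7]), (0.72, [203.6, 228.3])]
grip_1 [(0.77, [230.1, 220.6]), (0.71, [199.5, 244.5]), (0.47, [191.2, 290.0])]
spout_1 []
beaker [(0.88, [222.0, 313.2]), (0.88, [221.8, 349.4])]
jug [(0.95, [237.0, 236.5])]
manifold []
0.7 [ 196.02391642 -567.1036573   231.34176972] [1.79993763e+02 1.68917207e-03 1.90690947e+01] 85.51598528742308 18.700000000000003
```

```bash
cat > h.py <<'E'
from bench import r
import numpy as np
from scipy.spatial.transform import Rotation as Ro
def ray(c,p):
    k=r.calibration(c);K=np.array(k["intrinsics"])
    R=Ro.from_euler("xyz",k["attitude"],degrees=True).as_matrix()
    d=R@np.linalg.inv(K)@[p[1],p[0],1]; return np.array(k["eye"]),d
def at(c,p,z):
    e,d=ray(c,p); return e+d*(z-e[2])/d[2]
def proj(c,X):
    k=r.calibration(c);K=np.array(k["intrinsics"])
    R=Ro.from_euler("xyz",k["attitude"],degrees=True).as_matrix()
    u=K@(R.T@(np.array(X)-k["eye"])); return u[1]/u[2],u[0]/u[2]
E
python3 - <<'E'
from h import *
import cv2
T=[("stem",221,[(188.4,315.5),(193.8,267.7),(203.6,228.3)]),("stem210",210,[(188.4,315.5),(193.8,267.7),(203.6,228.3)]),("grip",210,[(230.1,220.6),(199.5,244.5),(191.2,290)]),("beak",0,[(222,313.2),(221.8,349.4)]),("jug",0,[(237,236.5)])]
for n,z,l in T: print("top",n,[at("top",p,z).round(0)[:2].tolist() for p in l])
T=[("stem",210,[(179.6,272.5),(204.5,265.4),(230.5,252.9)]),("grip",210,[(239.8,276.9),(217.1,259.5),(190.6,268.2)]),("spout",115,[(227.8,302.9),(263.2,292.3),(210.6,302.7)]),("beak",0,[(236.7,302.4),(218.5,315),(208.5,304.1)]),("jug",0,[(292,293.6)])]
for n,z,l in T: print("side",n,[at("side",p,z).round(0)[:2].tolist() for p in l])
a=cv2.imread("pics/side0.png")[120:340,150:430];b=cv2.imread("pics/top0.png")[130:290,150:430]
cv2.imwrite("pics/c0.png",cv2.resize(a,None,fx=2.7,fy=2.7,interpolation=2))
cv2.imwrite("pics/c1.png",cv2.resize(b,None,fx=2.8,fy=2.8,interpolation=2))
E
```

```text
top stem [[581.0, -112.0], [567.0, 41.0], [538.0, 166.0]]
top stem210 [[582.0, -112.0], [568.0, 41.0], [539.0, 167.0]]
top grip [[454.0, 193.0], [551.0, 115.0], [575.0, -31.0]]
top beak [[483.0, -116.0], [481.0, -246.0]]
top jug [[434.0, 160.0]]
side stem [[588.0, -109.0], [553.0, 38.0], [536.0, 171.0]]
side grip [[461.0, 187.0], [544.0, 105.0], [575.0, -39.0]]
side spout [[451.0, -13.0], [428.0, 157.0], [482.0, -106.0]]
side beak [[483.0, -115.0], [474.0, -237.0], [532.0, -288.0]]
side jug [[425.0, 150.0]]
```

View pics/c0.png

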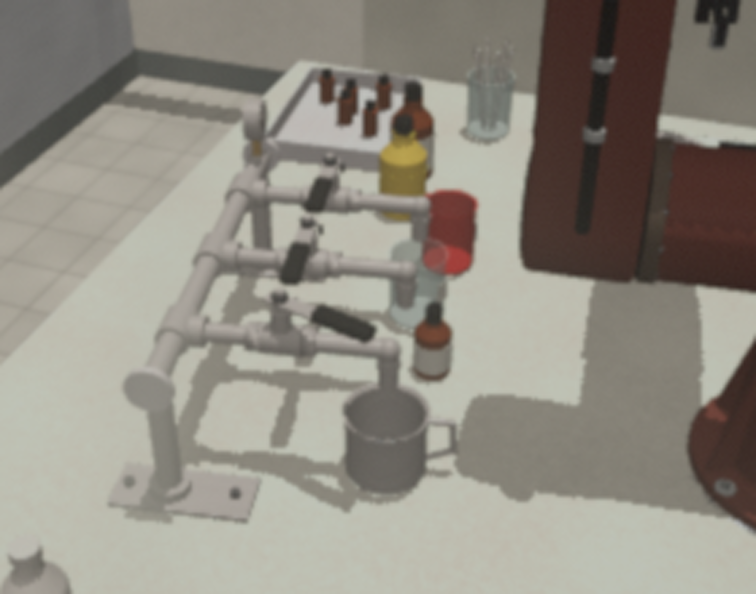

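View pics/c1.png

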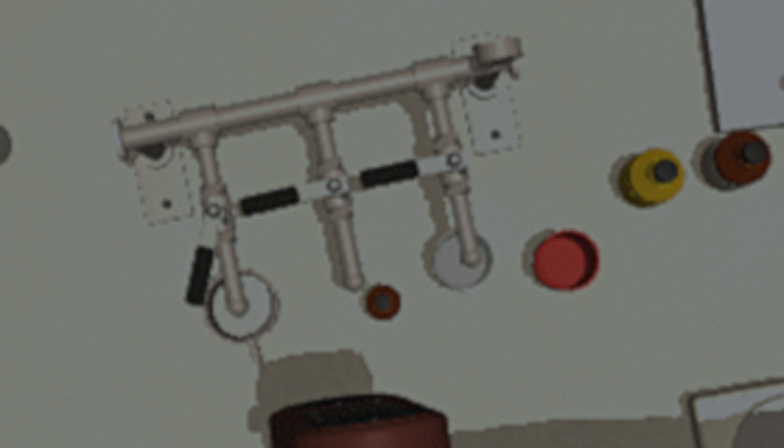

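The jug hangs under the left outlet (top crop: stem 214,210; lever partly open, grip 200,276). The beaker is under the right outlet (stem 454,160; lever shut towards the middle stem at 335,186). The middle outlet has the small bottle nearby, and the red cup and yellow bottle are decoys. Next I fit the whole manifold model to both images.

```bash
cat > fit.py <<'E'
from h import *
from scipy.optimize import least_squares
for c in("side","top"):
    r.grab_frame(c)
O=[]  # cam, name, idx, pixel   (idx 0 = left/jug ,1 mid,2 right/beaker)
O+=[("top","s",i,p) for i,p in enumerate([(203.6,228.3),(193.8,267.7),(188.4,315.5)])]
O+=[("top","n",i,(130+y/2.8,150+x/2.8)) for i,(x,y) in enumerate([(214,210),(335,186),(454,160)])]
O+=[("side","n",i,(120+y/2.7,150+x/2.7)) for i,(x,y) in enumerate([(279,297),(310,226),(331,160)])]
O+=[("side","s",i,p) for i,p in enumerate([(230.5,252.9),(204.5,265.4),(179.6,272.5)])]
O+=[("top","p",i,(130+y/2.8,150+x/2.8)) for i,(x,y) in enumerate([(237,306),(354,283),(470,258)])]
O+=[("side","e",i,p) for i,p in enumerate([(263.2,292.3),(227.8,302.9),(210.6,302.7)])]
g=[(239.8,276.9),(217.1,259.5),(190.6,268.2)]
for c,gg in(("side",g),("top",[(230.1,220.6),(199.5,244.5),(191.2,290)])): O+=[(c,"g",i,p) for i,p in enumerate(gg)]
O+=[("top","g",i,(130+y/2.8,150+x/2.8)) for i,(x,y) in enumerate([(200,276),(269,201),(389,174)])]
O+=[("side","g",i,(120+y/2.7,150+x/2.7)) for i,(x,y) in enumerate([(344,322),(298,262),(321,193)])]
def model(p,n,i):
    x,y,psi,L,th=p; M=Ro.from_euler("z",psi).as_matrix()
    o=np.array([0,140*(1-i),0.])
    if n=="s":o[2]=210
    if n=="n":o[2]=221
    if n=="p":o+= [-L,0,168]
    if n=="e":o+= [-L,0,115]
    if n=="g":
        t=th if i==0 else 0; o+= [-76*np.sin(t),76*np.cos(t),212]
    return M@o+[x,y,0]
f=lambda p:np.concatenate([np.subtract(proj(c,model(p,n,i)),q) for c,n,i,q in O])
s=least_squares(f,[565,40,.15,100,1.2],loss="soft_l1")
print("x,y,psi,L,th",s.x[:2].round(1),np.degrees(s.x[2]).round(1),s.x[3].round(0),np.degrees(s.x[4]).round(1))
for o,e in zip(O,f(s.x).reshape(-1,2)): print(o[:3],e.round(1).tolist(),end="; ")
for n in "sg":
  for i in range(3): print(n,i,model(s.x,n,i).round(0))
E
python3 fit.py
python3 - <<'E'
from h import *
for c in("top","side"):
    for d in r.silhouettes(c,"lever_1"):
        m=np.argwhere(d["mask"]); print(c,round(d["confidence"],2),m.mean(0).round(1),len(m),m.min(0),m.max(0))
print(r.sense()["clock"])
E
```

```text
x,y,psi,L,th [558.7  35.1] 10.5 110.0 66.5
('top', 's', 0) [1.6, -1.7]; ('top', 's', 1) [2.7, 1.8]; ('top', 's', 2) [-0.6, -3.1]; ('top', 'n', 0) [-0.0, -0.2]; ('top', 'n', 1) [-0.2, -0.2]; ('top', 'n', 2) [0.3, 0.5]; ('side', 'n', 0) [-2.1, 0.1]; ('side', 'n', 1) [-3.2, -0.8]; ('side', 'n', 2) [-1.5, 0.2]; ('side', 's', 0) [0.7, 0.7]; ('side', 's', 1) [-0.9, -1.2]; ('side', 's', 2) [1.1, 0.4]; ('top', 'p', 0) [-0.2, -0.3]; ('top', 'p', 1) [-0.6, 0.0]; ('top', 'p', 2) [-0.2, 0.6]; ('side', 'e', 0) [-0.7, 1.3]; ('side', 'e', 1) [5.2, -2.6]; ('side', 'e', 2) [-2.3, 3.1]; ('side', 'g', 0) [0.1, 0.3]; ('side', 'g', 1) [0.2, -0.8]; ('side', 'g', 2) [1.5, 0.1]; ('top', 'g', 0) [-1.6, 0.8]; ('top', 'g', 1) [1.7, 1.7]; ('top', 'g', 2) [1.3, -0.8]; ('top', 'g', 0) [-0.1, -0.0]; ('top', 'g', 1) [-0.6, 0.1]; ('top', 'g', 2) [0.4, 0.2]; ('side', 'g', 0) [0.6, -0.3]; ('side', 'g', 1) [0.3, -1.7]; ('side', 'g', 2) [0.6, -0.6]; s 0 [533. 173. 210.]
s 1 [559.  35. 210.]
s 2 [ 584. -103.  210.]
g 0 [459. 190. 212.]
g 1 [545. 110. 212.]
g 2 [570. -28. 212.]
top 0.81 [220.4 222.3] 280 [200 216] [239 229]
top 0.73 [199.5 253.7] 208 [194 237] [205 272]
top 0.72 [190.5 296.1] 213 [185 279] [197 315]
top 0.18 [180.2 142. ] 313 [171 131] [189 153]
side 0.7 [236.7 269.3] 303 [227 248] [246 289]
side 0.46 [213.9 259.8] 163 [200 253] [225 266]
side 0.42 [188.8 268.6] 111 [178 264] [198 273]
0.9
```

```bash
cat > plan.py <<'E'
from h import *
import sys,json
def plan(wps):
    s=r.sense(); P=np.array(s["ee_pos"],float); R=Ro.from_euler("xyz",s["orientation"],degrees=True); out=[]
    for x,y,z,yaw,n in wps:
        for k in range(n):
            T=P+(np.array([x,y,z])-P)/(n-k)
            cy=R.as_euler("xyz",degrees=True)[2]; d=((yaw-cy+180)%360-180)/(n-k)
            sh=(R.inv().apply(T-P)/10).round(1); a=round(-d,1); out.append([[0,0,a],(sh+0.).tolist(),0])
            P=P+R.apply(sh*10); R=R*Ro.from_rotvec([0,0,a],degrees=True)
    for i in range(0,len(out),8): print(json.dumps(out[i:i+8]))
    print(P.round(1),R.as_euler("xyz",degrees=True).round(1))
plan(json.loads(sys.argv[1]))
E
python3 plan.py '[[420,-400,300,-41,8],[470,-100,300,-82,8],[447,158,300,-103,8]]'
```

```text
[[[0, 0, 7.5], [3.3, -1.1, -0.9], 0], [[0, 0, 7.5], [3.2, -1.5, -0.9], 0], [[0, 0, 7.5], [2.9, -1.9, -0.8], 0], [[0, 0, 7.5], [2.7, -2.2, -0.9], 0], [[0, 0, 7.5], [2.4, -2.6, -0.8], 0], [[0, 0, 7.5], [2.0, -2.9, -0.9], 0], [[0, 0, 7.5], [1.6, -3.1, -0.8], 0], [[0, 0, 7.6], [1.2, -3.2, -0.9], 0]]
[[[0, 0, 5.1], [-2.0, -3.2, 0.0], 0], [[0, 0, 5.1], [-2.3, -3.1, 0.0], 0], [[0, 0, 5.1], [-2.5, -2.8, 0.0], 0], [[0, 0, 5.1], [-2.8, -2.6, 0.0], 0], [[0, 0, 5.1], [-3.0, -2.4, 0.0], 0], [[0, 0, 5.2], [-3.2, -2.1, 0.0], 0], [[0, 0, 5.1], [-3.4, -1.7, 0.0], 0], [[0, 0, 5.2], [-3.5, -1.5, 0.0], 0]]
[[[0, 0, 2.6], [-3.2, -0.2, 0.0], 0], [[0, 0, 2.6], [-3.2, 0.0, 0.0], 0], [[0, 0, 2.6], [-3.2, 0.1, 0.0], 0], [[0, 0, 2.6], [-3.2, 0.3, 0.0], 0], [[0, 0, 2.6], [-3.2, 0.4, 0.0], 0], [[0, 0, 2.7], [-3.2, 0.6, 0.0], 0], [[0, 0, 2.6], [-3.2, 0.7, 0.0], 0], [[0, 0, 2.7], [-3.2, 0.9, 0.0], 0]]
[447.4 158.4 300.2] [-180.   -0. -103.]
```

Call:
send_rows([
  [[0,0,7.5],[3.3,-1.1,-0.9],0],
  [[0,0,7.5],[3.2,-1.5,-0.9],0],
  [[0,0,7.5],[2.9,-1.9,-0.8],0],
  [[0,0,7.5],[2.7,-2.2,-0.9],0],
  [[0,0,7.5],[2.4,-2.6,-0.8],0],
  [[0,0,7.5],[2.0,-2.9,-0.9],0],
  [[0,0,7.5],[1.6,-3.1,-0.8],0],
  [[0,0,7.6],[1.2,-3.2,-0.9],0],
])

```text
clock: 1.9
ee_pos: [420.9, -399.5, 300.6]
orientation: [180.0, -0.0, -41.3]
force: [0.1, -0.8, 0.6]
grip_width: 0.0
finger_force: 0.0
```

Call:
send_rows([
  [[0,0,5.1],[-2.0,-3.2,0],0],
  [[0,0,5.1],[-2.3,-3.1,0],0],
  [[0,0,5.1],[-2.5,-2.8,0],0],
  [[0,0,5.1],[-2.8,-2.6,0],0],
  [[0,0,5.1],[-3.0,-2.4,0],0],
  [[0,0,5.2],[-3.2,-2.1,0],0],
  [[0,0,5.1],[-3.4,-1.7,0],0],
  [[0,0,5.2],[-3.5,-1.5,0],0],
])

```text
clock: 2.9
ee_pos: [267.7, -198.5, 311.0]
orientation: [-170.9, 2.4, -68.7]
force: [-0.9, -0.0, 0.1]
grip_width: -0.1
finger_force: 0.0
```

Call:
send_rows([
  [[0,0,2.6],[-3.2,-0.2,0],0],
  [[0,0,2.6],[-3.2,0,0],0],
  [[0,0,2.6],[-3.2,0.1,0],0],
  [[0,0,2.6],[-3.2,0.3,0],0],
  [[0,0,2.6],[-3.2,0.4,0],0],
  [[0,0,2.7],[-3.2,0.6,0],0],
  [[0,0,2.6],[-3.2,0.7,0],0],
  [[0,0,2.7],[-3.2,0.9,0],0],
])

```text
clock: 3.9
ee_pos: [191.4, -148.6, 325.0]
orientation: [-171.7, 10.4, -83.4]
force: [1.6, 0.2, 0.6]
grip_width: 0.0
finger_force: 0.0
```

```bash
python3 - <<'E'
from h import *
s=r.sense()
for k in("clock","qpos","qvel","ee_pos","orientation","force"):print(k,np.round(s[k],1))
import cv2
cv2.imwrite("pics/side1.png",r.grab_frame("side")[...,::-1])
E
```

```text
clock 3.9
qpos [-83.5 -48.2 -27.7 120.9   8.3 179.9]
qvel [-14.7   0.   -5.6   0.3  -3.2  -0.2]
ee_pos [ 191.4 -148.6  325. ]
orientation [-171.7   10.4  -83.4]
force [1.6 0.2 0.6]
```

View pics/side1.png

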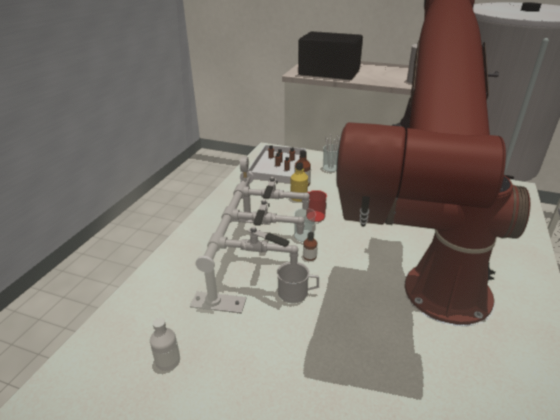

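The picture shows the arm folded back against its joint ranges: I had turned the last joint the wrong way and it reached 180°. Nothing has been touched; the vessels and valves stand as before. I unwind it the other way.

```bash
cat > plan.py <<'E'
from h import *
import sys,json
def plan(wps):
    s=r.sense(); P=np.array(s["ee_pos"],float); R=Ro.from_euler("xyz",s["orientation"],degrees=True); out=[]
    for x,y,z,yaw,n in wps:
        G=Ro.from_euler("xyz",[180,0,yaw],degrees=True)
        for k in range(n):
            T=P+(np.array([x,y,z])-P)/(n-k)
            a=((R.inv()*G).as_rotvec(degrees=True)/(n-k)).round(1)+0.
            sh=(R.inv().apply(T-P)/10).round(1)+0.; out.append([a.tolist(),sh.tolist(),0])
            P=P+R.apply(sh*10); R=R*Ro.from_rotvec(a,degrees=True)
            q1=np.degrees(np.arctan2(P[1],P[0])-np.arcsin(130/np.hypot(*P[:2])))
        print("q6~",(q1-yaw+360)%360-180)
    for i in range(0,len(out),8): print(json.dumps(out[i:i+8]))
    print(P.round(1),R.as_euler("xyz",degrees=True).round(1))
plan(json.loads(sys.argv[1]))
E
python3 plan.py '[[330,-330,320,-45,8],[450,-170,320,20,8],[470,0,320,105,9],[470,130,320,190,9],[447,158,300,257,6]]'
```

```text
q6~ 163.75429074461823
q6~ 123.61665326831064
q6~ 58.95247865214836
q6~ -9.968015458562462
q6~ -73.41060822218455
[[[-1.4, 0.9, -4.9], [2.4, -1.5, -0.2], 0], [[-1.4, 0.9, -4.9], [2.5, -1.3, -0.2], 0], [[-1.4, 0.9, -4.9], [2.7, -1.1, -0.2], 0], [[-1.5, 0.9, -4.9], [2.7, -0.8, -0.1], 0], [[-1.4, 0.9, -4.9], [2.8, -0.6, -0.1], 0], [[-1.5, 0.9, -4.9], [2.8, -0.4, -0.1], 0], [[-1.4, 0.9, -4.9], [2.9, -0.1, 0.0], 0], [[-1.5, 1.0, -4.8], [2.8, 0.2, 0.0], 0]]
[[[0.0, 0.0, -8.1], [-0.3, -2.5, 0.0], 0], [[0.0, 0.0, -8.1], [0.0, -2.5, 0.0], 0], [[0.0, 0.0, -8.1], [0.3, -2.5, 0.0], 0], [[0.0, 0.0, -8.1], [0.7, -2.4, 0.0], 0], [[0.0, 0.0, -8.2], [1.0, -2.3, 0.0], 0], [[0.0, 0.0, -8.1], [1.4, -2.1, 0.0], 0], [[0.0, 0.0, -8.2], [1.6, -1.9, 0.0], 0], [[0.0, 0.0, -8.1], [1.9, -1.6, 0.0], 0]]
[[[0.0, 0.0, -9.4], [0.9, -1.7, 0.0], 0], [[0.0, 0.0, -9.5], [1.1, -1.5, 0.0], 0], [[0.0, 0.0, -9.4], [1.4, -1.3, 0.0], 0], [[0.0, 0.0, -9.5], [1.6, -1.1, 0.0], 0], [[0.0, 0.0, -9.4], [1.7, -0.8, 0.0], 0], [[0.0, 0.0, -9.5], [1.8, -0.6, 0.0], 0], [[0.0, 0.0, -9.4], [1.9, -0.2, 0.0], 0], [[0.0, 0.0, -9.5], [1.9, 0.1, 0.0], 0]]
[[[0.0, 0.1, -9.4], [1.9, 0.3, 0.0], 0], [[0.0, 0.0, -9.4], [1.4, 0.4, 0.0], 0], [[0.0, 0.0, -9.5], [1.3, 0.6, 0.0], 0], [[0.0, 0.0, -9.4], [1.2, 0.8, 0.0], 0], [[0.0, 0.0, -9.5], [1.0, 1.0, 0.0], 0], [[0.0, 0.0, -9.4], [0.9, 1.1, 0.0], 0], [[0.0, 0.0, -9.5], [0.7, 1.3, 0.0], 0], [[0.0, 0.0, -9.4], [0.4, 1.4, 0.0], 0]]
[[[0.0, 0.0, -9.5], [0.2, 1.4, 0.0], 0], [[0.0, 0.0, -9.4], [0.0, 1.5, 0.0], 0], [[0.0, 0.0, -11.2], [0.3, 0.5, 0.3], 0], [[0.0, 0.0, -11.2], [0.2, 0.6, 0.3], 0], [[0.0, 0.0, -11.2], [0.1, 0.6, 0.3], 0], [[0.0, 0.0, -11.1], [0.0, 0.6, 0.4], 0], [[0.0, 0.0, -11.2], [-0.2, 0.6, 0.3], 0], [[0.0, 0.0, -11.1], [-0.3, 0.5, 0.4], 0]]
[447.2 158.3 299.9] [ 180.    0. -103.]
```

One call at a time now, checking each.

Call:
send_rows([
  [[-1.4,0.9,-4.9],[2.4,-1.5,-0.2],0],
  [[-1.4,0.9,-4.9],[2.5,-1.3,-0.2],0],
  [[-1.4,0.9,-4.9],[2.7,-1.1,-0.2],0],
  [[-1.5,0.9,-4.9],[2.7,-0.8,-0.1],0],
  [[-1.4,0.9,-4.9],[2.8,-0.6,-0.1],0],
  [[-1.5,0.9,-4.9],[2.8,-0.4,-0.1],0],
  [[-1.4,0.9,-4.9],[2.9,-0.1,0.0],0],
  [[-1.5,1.0,-4.8],[2.8,0.2,0.0],0],
])

```text
clock: 4.95
ee_pos: [330.9, -329.8, 321.7]
orientation: [179.9, -0.2, -44.6]
force: [-0.3, -0.5, 0.5]
grip_width: -0.0
finger_force: 0.0
```

Call:
send_rows([
  [[0.0,0.0,-8.1],[-0.3,-2.5,0.0],0],
  [[0.0,0.0,-8.1],[0.0,-2.5,0.0],0],
  [[0.0,0.0,-8.1],[0.3,-2.5,0.0],0],
  [[0.0,0.0,-8.1],[0.7,-2.4,0.0],0],
  [[0.0,0.0,-8.2],[1.0,-2.3,0.0],0],
  [[0.0,0.0,-8.1],[1.4,-2.1,0.0],0],
  [[0.0,0.0,-8.2],[1.6,-1.9,0.0],0],
  [[0.0,0.0,-8.1],[1.9,-1.6,0.0],0],
])

```text
clock: 5.95
ee_pos: [450.7, -168.1, 321.5]
orientation: [179.8, -0.0, 20.5]
force: [0.9, -0.5, -0.3]
grip_width: -0.1
finger_force: 0.0
```

Call:
send_rows([
  [[0.0,0.0,-9.4],[0.9,-1.7,0.0],0],
  [[0.0,0.0,-9.5],[1.1,-1.5,0.0],0],
  [[0.0,0.0,-9.4],[1.4,-1.3,0.0],0],
  [[0.0,0.0,-9.5],[1.6,-1.1,0.0],0],
  [[0.0,0.0,-9.4],[1.7,-0.8,0.0],0],
  [[0.0,0.0,-9.5],[1.8,-0.6,0.0],0],
  [[0.0,0.0,-9.4],[1.9,-0.2,0.0],0],
  [[0.0,0.0,-9.5],[1.9,0.1,0.0],0],
])

```text
clock: 6.95
ee_pos: [468.3, -17.1, 321.1]
orientation: [179.9, 0.2, 96.1]
force: [-0.8, -1.5, 0.2]
grip_width: 0.1
finger_force: 0.0
```

Call:
send_rows([
  [[0.0,0.1,-9.4],[1.9,0.3,0.0],0],
  [[0.0,0.0,-9.4],[1.4,0.4,0.0],0],
  [[0.0,0.0,-9.5],[1.3,0.6,0.0],0],
  [[0.0,0.0,-9.4],[1.2,0.8,0.0],0],
  [[0.0,0.0,-9.5],[1.0,1.0,0.0],0],
  [[0.0,0.0,-9.4],[0.9,1.1,0.0],0],
  [[0.0,0.0,-9.5],[0.7,1.3,0.0],0],
  [[0.0,0.0,-9.4],[0.4,1.4,0.0],0],
])

```text
clock: 7.95
ee_pos: [469.6, 102.9, 320.8]
orientation: [-179.9, 0.1, 171.6]
force: [0.4, -0.7, 0.1]
grip_width: -0.1
finger_force: 0.0
```

Call:
send_rows([
  [[0.0,0.0,-9.5],[0.2,1.4,0.0],0],
  [[0.0,0.0,-9.4],[0.0,1.5,0.0],0],
  [[0.0,0.0,-10.5],[0.3,0.5,0.3],0],
  [[0.0,0.0,-10.5],[0.2,0.6,0.3],0],
  [[0.0,0.0,-10.5],[0.1,0.6,0.3],0],
  [[0.0,0.0,-10.5],[0.0,0.6,0.4],0],
  [[0.0,0.0,-10.5],[-0.2,0.6,0.3],0],
  [[0.0,0.0,-10.5],[-0.3,0.5,0.4],0],
])

```text
clock: 8.95
ee_pos: [447.1, 160.3, 300.7]
orientation: [-179.9, -0.1, -106.5]
force: [-0.0, 0.0, -0.0]
grip_width: 0.2
finger_force: 0.0
```

```bash
python3 - <<'E'
from h import *
import cv2
s=r.sense();print(s["clock"],s["ee_pos"],s["orientation"],np.round(s["qpos"],1))
im=r.grab_frame("wrist");cv2.imwrite("pics/w0.png",im[...,::-1])
for t in("stem_1","grip_1"):
    for d in r.tip_of("wrist",t):
        p=np.array(d["point"])*[420,560]; print(t,round(d["confidence"],2),p.round(),at("wrist",p,212).round(0))
for X in([533,173,221],[459,190,212],[559,35,221],[545,110,212]): print(np.round(proj("wrist",X)))
E
python3 plan.py '[[447,158,250,-103,2],[447,158,196,-103,4]]'
```

```text
8.95 [447.08969319 160.33673928 300.65258308] [-1.79908684e+02 -7.55386165e-02 -1.06455645e+02] [  4.  -14.2  -6.4  97.7  -0.1 -69.6]
stem_1 0.87 [273. 161.] [532. 175. 212.]
stem_1 0.86 [78. 34.] [557.  37. 212.]
grip_1 0.81 [266. 266.] [462. 190. 212.]
grip_1 0.67 [273. 162.] [532. 174. 212.]
grip_1 0.63 [190. 108.] [543. 111. 212.]
[277. 155.]
[264. 271.]
[75. 20.]
[190. 105.]
q6~ -73.44323852995029
q6~ -73.4405202698743
[[[0.0, 0.0, -2.0], [0.1, 0.0, 2.5], 0], [[-0.1, -0.1, -1.9], [0.1, -0.1, 2.6], 0], [[0.0, 0.0, 0.0], [0.0, 0.0, 1.3], 0], [[0.0, 0.0, 0.0], [0.0, 0.0, 1.4], 0], [[0.0, 0.0, 0.0], [0.0, 0.0, 1.3], 0], [[0.0, 0.0, 0.0], [0.0, 0.0, 1.4], 0]]
[447.5 158.1 195.7] [ 180.    0. -103.]
```

View pics/w0.png

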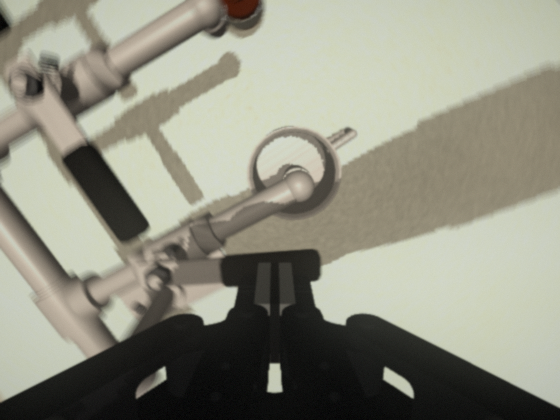

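The wrist view shows stem 1 at about (158,273), the black grip at (270,266) just ahead of the shut fingertips, and the jug and spout beyond. This agrees with the fit to about 2 mm, so I descend beside the grip.

Call:
send_rows([
  [[0,0,-2.0],[0.1,0,2.5],0],
  [[0,0,-1.6],[0.2,-0.1,2.6],0],
  [[0,0,0],[0,0,1.3],0],
  [[0,0,0],[0,0,1.4],0],
  [[0,0,0],[0,0,1.3],0],
  [[0,0,0],[0,0,1.4],0],
])

```text
clock: 9.85
ee_pos: [447.8, 157.1, 195.7]
orientation: [-179.9, -0.1, -103.2]
force: [0.1, 0.2, 0.4]
grip_width: 0.3
finger_force: 0.0
```

```bash
cat > arc.py <<'E'
import sys,json,numpy as np,subprocess
# stem x,y ; sense (-1 closing,+1 opening); list of (theta_deg, radius, offset)
sx,sy,sg,seq=json.loads(sys.argv[1]); W=[]
for th,rad,off in seq:
    a=np.radians(100.5+th); u=np.array([np.cos(a),np.sin(a)]); t=sg*np.array([-u[1],u[0]])
    p=np.array([sx,sy])+rad*u-off*t
    yaw=(10.5+th+180) # tool x: along push when opening, against it when closing
    W.append([*p.round(1),196,(yaw+180)%360-180,1])
subprocess.run(["python3","plan.py",json.dumps(W)])
E
python3 arc.py '[533,173,-1,[[66.5,80,28],[66.5,80,22],[62,80,21],[56,80,21],[49,80,21],[42,80,21],[35,80,21],[28,80,21],[21,80,21],[14,80,21],[9,80,21],[5,80,21],[2,80,21]]]' | grep -v q6
```

```text
[[[-0.1, -0.1, -0.2], [-0.7, 0.1, 0.0], 0], [[0.0, 0.0, 0.0], [-0.6, 0.0, 0.0], 0], [[0.0, 0.0, 4.5], [-0.7, 0.1, 0.0], 0], [[0.0, 0.0, 6.0], [-0.8, 0.2, 0.0], 0], [[0.0, 0.1, 7.0], [-1.0, 0.2, 0.0], 0], [[0.0, 0.0, 7.0], [-1.0, 0.2, 0.0], 0], [[0.0, 0.0, 7.0], [-1.0, 0.2, 0.0], 0], [[-0.1, 0.0, 7.0], [-1.0, 0.2, 0.0], 0]]
[[[0.0, 0.0, 7.0], [-1.0, 0.2, 0.0], 0], [[0.0, 0.0, 7.0], [-1.0, 0.2, 0.0], 0], [[0.0, 0.0, 5.0], [-0.7, 0.1, 0.0], 0], [[0.0, 0.0, 4.0], [-0.6, 0.2, 0.0], 0], [[0.0, 0.0, 3.0], [-0.4, 0.1, 0.0], 0]]
[495.1 247.  195.6] [ 1.800e+02 -1.000e-01 -1.675e+02]
```

Call:
send_rows([
  [[0,0,0],[-0.7,0.1,0],0],
  [[0,0,0],[-0.6,0,0],0],
  [[0,0,4.5],[-0.7,0.1,0],0],
  [[0,0,6],[-0.8,0.2,0],0],
])

```text
clock: 10.35
ee_pos: [450.3, 185.0, 196.5]
orientation: [-179.9, -0.2, -113.9]
force: [-2.3, -5.9, 0.1]
grip_width: 0.2
finger_force: 3.3
```

Contact is made at about 6 N, as expected, so I continue the arc.

Call:
send_rows([
  [[0,0,7],[-1.0,0.2,0],0],
  [[0,0,7],[-1.0,0.2,0],0],
  [[0,0,7],[-1.0,0.2,0],0],
  [[0,0,7],[-1.0,0.2,0],0],
  [[0,0,7],[-1.0,0.2,0],0],
  [[0,0,7],[-1.0,0.2,0],0],
  [[0,0,5],[-0.7,0.1,0],0],
])

```text
clock: 11.22
ee_pos: [485.5, 242.1, 196.4]
orientation: [-180.0, -0.1, -160.8]
force: [-8.7, 1.8, 2.0]
grip_width: 0.2
finger_force: 3.6
```

Call:
send_rows([
  [[0,0,4],[-0.6,0.2,0],0],
  [[0,0,3],[-0.4,0.1,0],0],
  [[0,0,0],[0,0,0],0],
])

```text
clock: 11.6
ee_pos: [494.6, 247.8, 196.4]
orientation: [-179.9, 0.0, -167.7]
force: [-4.6, 2.6, 0.9]
grip_width: -0.1
finger_force: 1.9
```

Call:
send_rows([
  [[0,0,2],[-0.2,0,0],0],
  [[0,0,0],[0,0,0],0],
])

```text
clock: 11.85
ee_pos: [496.3, 248.2, 196.4]
orientation: [-180.0, 0.0, -169.6]
force: [-6.4, 2.3, 1.6]
grip_width: -0.1
finger_force: 2.6
```

Call:
send_rows([
  [[0,0,0],[-0.2,0,0],0],
  [[0,0,0],[0,0,0],0],
])

```text
clock: 12.1
ee_pos: [497.4, 248.5, 196.3]
orientation: [-180.0, -0.1, -169.6]
force: [-10.4, 2.2, 3.6]
grip_width: -0.1
finger_force: 4.9
```

Call:
send_rows([
  [[0,0,0],[-0.2,0,0],0],
  [[0,0,0],[0,0,0],0],
])

```text
clock: 12.35
ee_pos: [497.5, 248.6, 196.2]
orientation: [-180.0, -0.3, -169.6]
force: [-20.8, -0.4, 9.2]
grip_width: -0.0
finger_force: 10.2
```

Two millimetres more of command moved the tip only 0.1 mm and raised the force to 21 N, so the stop is reached. I back off and travel to the beaker valve.

Call:
send_rows([
  [[0,0,0],[1.0,0,0],0],
  [[0,0,0],[1.8,0,0],0],
  [[0,0,0],[0,0,-2.5],0],
  [[0,0,0],[0,0,-4.0],0],
  [[0,0,0],[0,0,-4.0],0],
])

```text
clock: 12.98
ee_pos: [473.3, 243.2, 302.6]
orientation: [-179.9, 0.2, -169.7]
force: [0.6, -0.3, 0.4]
grip_width: 0.1
finger_force: 0.0
```

```bash
python3 plan.py '[[530,80,300,-169.5,5],[602.8,-18.2,300,-169.5,4],[602.8,-18.2,230,-169.5,2],[602.8,-18.2,196,-169.5,3]]'
python3 - <<'E'
from h import *
import cv2
for c,sl in(("side",np.s_[120:340,150:430]),("top",np.s_[130:290,150:430])):
    a=r.grab_frame(c)[...,::-1][sl]; cv2.imwrite(f"pics/{c}2.png",cv2.resize(a,None,fx=2.7,fy=2.7,interpolation=2))
E
```

```text
q6~ -15.991912569082615
q6~ -24.71543454092796
q6~ -24.719665226508823
q6~ -24.721720332984432
[[[0.0, 0.0, 0.0], [-0.5, -3.4, 0.1], 0], [[0.0, 0.0, 0.0], [-0.5, -3.4, 0.1], 0], [[0.0, 0.1, -0.1], [-0.5, -3.4, 0.0], 0], [[-0.1, 0.0, 0.0], [-0.6, -3.4, 0.1], 0], [[0.0, 0.1, -0.1], [-0.5, -3.5, 0.0], 0], [[0.0, 0.0, 0.0], [-1.4, -2.7, 0.0], 0], [[0.0, 0.0, 0.0], [-1.3, -2.8, 0.0], 0], [[0.0, 0.0, 0.0], [-1.4, -2.7, 0.0], 0]]
[[[0.0, 0.0, 0.0], [-1.3, -2.8, 0.0], 0], [[0.0, 0.0, 0.0], [0.0, 0.0, 3.5], 0], [[0.0, 0.0, 0.0], [0.0, 0.0, 3.5], 0], [[0.0, 0.0, 0.0], [0.0, 0.0, 1.1], 0], [[0.0, 0.0, 0.0], [0.0, 0.0, 1.1], 0], [[0.0, 0.0, 0.0], [0.0, 0.0, 1.2], 0]]
[602.8 -18.7 196. ] [-180.    -0.  -169.5]
```

View pics/side2.png

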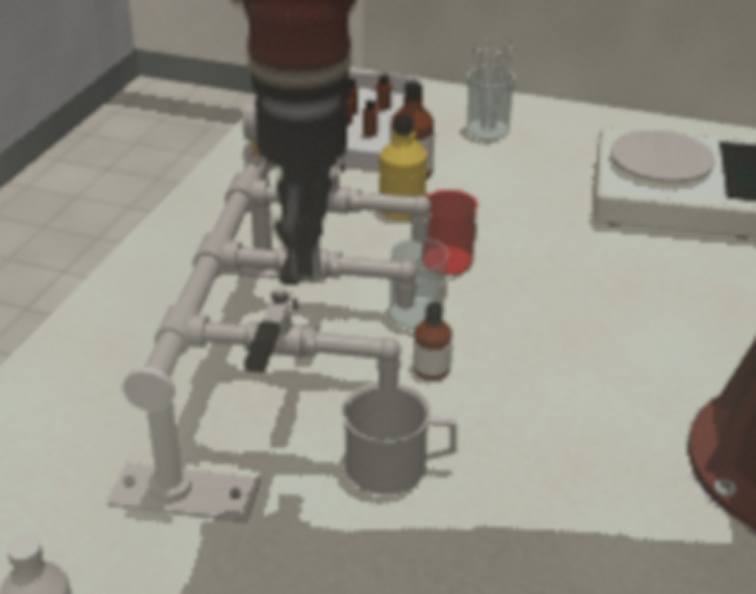

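Lever 1 now lies across its pipe (grip at 264,345) and the jug is where it was. On to valve 3.

Call:
send_rows([
  [[0,0,0],[-0.5,-3.4,0],0],
  [[0,0,0],[-0.5,-3.4,0],0],
  [[0,0,0],[-0.5,-3.4,0],0],
  [[0,0,0],[-0.6,-3.4,0],0],
  [[0,0,-0.2],[-0.5,-3.5,0],0],
  [[0,0,0],[-1.4,-2.7,0],0],
  [[0,0,0],[-1.3,-2.8,0],0],
  [[0,0,0],[-1.4,-2.7,0],0],
])

```text
clock: 14.08
ee_pos: [585.5, 5.5, 301.3]
orientation: [-179.9, 0.1, -169.5]
force: [-0.4, 0.5, 0.2]
grip_width: -0.4
finger_force: 0.0
```

Call:
send_rows([
  [[0,0,0],[-1.3,-2.8,0],0],
  [[0,0,0],[0,0,1.0],0],
  [[0,0,0],[0,0,0],0],
])

```text
clock: 14.45
ee_pos: [602.1, -18.3, 290.4]
orientation: [-179.9, -0.0, -169.5]
force: [0.1, -0.3, -0.9]
grip_width: -0.4
finger_force: 0.0
```

```bash
python3 - <<'E'
from h import *
import cv2
s=r.sense();print(s["clock"],s["ee_pos"],s["orientation"])
im=r.grab_frame("wrist");cv2.imwrite("pics/w1.png",im[...,::-1])
for t in("stem_1","grip_1"):
    for d in r.tip_of("wrist",t):
        p=np.array(d["point"])*[420,560]; print(t,round(d["confidence"],2),p.round(),at("wrist",p,212).round(0))
E
python3 plan.py '[[602.8,-18.2,230,-169.5,2],[602.8,-18.2,196,-169.5,3]]'
```

```text
14.45 [602.05440583 -18.27844123 290.36653473] [-1.79937427e+02 -1.55583598e-02 -1.69474619e+02]
stem_1 0.97 [177. 145.] [587. -99. 212.]
stem_1 0.59 [175. 373.] [561.  36. 212.]
stem_1 0.59 [ 14. 170.] [495. -94. 212.]
grip_1 0.91 [177. 272.] [573. -24. 212.]
grip_1 0.86 [174. 499.] [546. 111. 212.]
q6~ -24.669150865037864
q6~ -24.670047630910403
[[[-0.1, 0.1, 0.0], [0.0, 0.0, 3.1], 0], [[0.0, 0.0, 0.1], [0.0, 0.0, 3.1], 0], [[0.0, 0.0, 0.0], [0.0, 0.0, 1.1], 0], [[0.0, 0.0, 0.0], [0.0, 0.0, 1.2], 0], [[0.0, 0.0, 0.0], [0.0, 0.0, 1.1], 0]]
[602.4 -18.  196. ] [-180.     0.  -169.5]
```

View pics/w1.png

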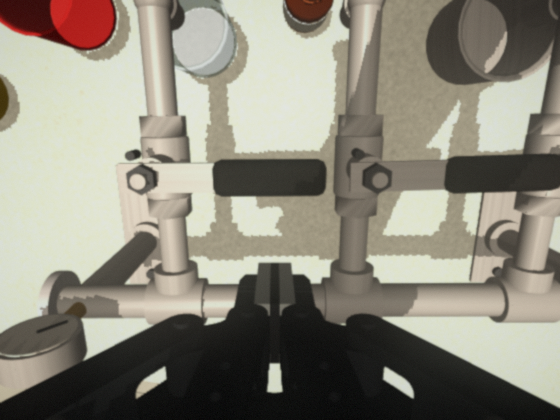

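The wrist view shows lever 3 straight across (stem at 142,180, grip at 270,177) with the fingers on the header side of it. The stem is about 3 mm beyond the fit, so I allow 4 mm more clearance and descend.

Call:
send_rows([
  [[0,0,0],[-0.4,0,3.1],0],
  [[0,0,0],[0,0,3.1],0],
  [[0,0,0],[0,0,1.1],0],
  [[0,0,0],[0,0,1.2],0],
  [[0,0,0],[0,0,1.1],0],
])

```text
clock: 15.22
ee_pos: [607.2, -18.2, 196.2]
orientation: [-179.9, 0.2, -169.5]
force: [0.5, -0.3, 0.3]
grip_width: 0.2
finger_force: 0.0
```

```bash
python3 arc.py '[585.5,-101,1,[[0,80,28],[0,80,22],[5,80,21],[11,80,21],[18,80,21],[25,80,21],[32,80,21],[39,80,21],[46,80,21],[53,80,21],[60,80,21],[67,80,21],[74,80,21],[80,80,21],[84,80,21],[87,80,21]]]'; python3 -c "
from bench import r
s=r.sense();print(s['ee_pos'],s['force'])"
```

```text
q6~ -24.633202731470988
q6~ -24.88092786824268
q6~ -30.128100983294587
q6~ -36.413028650013985
q6~ -43.863095129282954
q6~ -51.44402913768738
q6~ -59.151864506601555
q6~ -66.97905681010513
q6~ -74.91415439912436
q6~ -82.9416643249034
q6~ -91.05394191695677
q6~ -99.08782827751577
q6~ -107.2603483582584
q6~ -114.32105969719885
q6~ -118.89531909383624
q6~ -122.35604962393745
[[[-0.1, 0.2, 0.0], [0.8, 0.3, 0.0], 0], [[0.0, 0.0, 0.0], [0.6, 0.0, 0.0], 0], [[0.0, 0.0, -5.0], [0.8, 0.1, 0.0], 0], [[0.0, 0.0, -6.0], [0.9, 0.2, 0.0], 0], [[0.0, 0.0, -7.0], [1.0, 0.2, 0.0], 0], [[0.0, -0.1, -7.0], [1.0, 0.2, 0.0], 0], [[0.0, 0.0, -7.0], [1.0, 0.2, 0.0], 0], [[0.0, 0.0, -7.0], [1.0, 0.2, 0.0], 0]]
[[[0.0, 0.0, -7.0], [1.0, 0.2, 0.0], 0], [[0.0, 0.0, -7.0], [1.0, 0.2, 0.0], 0], [[-0.1, 0.0, -7.0], [1.0, 0.1, 0.0], 0], [[0.0, 0.0, -7.0], [0.9, 0.2, 0.0], 0], [[0.0, 0.0, -7.0], [1.0, 0.2, 0.0], 0], [[0.0, 0.0, -6.0], [0.9, 0.2, 0.0], 0], [[0.0, 0.0, -4.0], [0.5, 0.1, 0.0], 0], [[0.0, 0.0, -3.0], [0.4, 0.1, 0.0], 0]]
[503.8 -90.1 196.1] [180.    0.  -82.5]
[607.2039085  -18.2046922  196.17310216] [ 0.51904228 -0.34443601  0.32008402]
```

Call:
send_rows([
  [[0,0,0],[0.8,0.3,0],0],
  [[0,0,0],[0.6,0,0],0],
  [[0,0,-5],[0.8,0.1,0],0],
  [[0,0,-6],[0.9,0.2,0],0],
  [[0,0,-7],[1.0,0.2,0],0],
])

```text
clock: 15.85
ee_pos: [565.8, -19.9, 196.4]
orientation: [-179.8, 0.2, -151.2]
force: [7.7, 2.0, -2.4]
grip_width: -0.1
finger_force: 3.6
```

Call:
send_rows([
  [[0,0,-7],[1.0,0.2,0],0],
  [[0,0,-7],[1.0,0.2,0],0],
  [[0,0,-7],[1.0,0.2,0],0],
  [[0,0,-7],[1.0,0.2,0],0],
  [[0,0,-7],[1.0,0.2,0],0],
])

```text
clock: 16.48
ee_pos: [522.8, -46.1, 196.3]
orientation: [-179.7, 0.1, -116.2]
force: [7.0, 3.1, -2.5]
grip_width: -0.3
finger_force: 3.2
```

Call:
send_rows([
  [[0,0,-7],[1.0,0.2,0],0],
  [[0,0,-7],[1.0,0.2,0],0],
  [[0,0,-7],[1.0,0.2,0],0],
  [[0,0,-6],[0.8,0.2,0],0],
  [[0,0,-4],[0.5,0.1,0],0],
])

```text
clock: 17.1
ee_pos: [503.0, -84.9, 196.3]
orientation: [-179.8, -0.0, -85.3]
force: [2.9, 5.7, -0.7]
grip_width: 0.1
finger_force: 3.0
```

Call:
send_rows([
  [[0,0,-3],[0.4,0.1,0],0],
  [[0,0,-2],[0.3,0,0],0],
  [[0,0,0],[0,0,0],0],
])

```text
clock: 17.48
ee_pos: [502.0, -92.0, 196.3]
orientation: [-179.9, -0.0, -80.4]
force: [-3.8, 2.9, 1.9]
grip_width: 0.3
finger_force: 2.1
```

Call:
send_rows([
  [[0,0,0],[0.2,0,0],0],
  [[0,0,0],[0,0,0],0],
])

```text
clock: 17.73
ee_pos: [502.1, -93.8, 196.3]
orientation: [-179.9, -0.0, -80.5]
force: [-4.1, 4.5, 3.0]
grip_width: -0.1
finger_force: 2.7
```

Call:
send_rows([
  [[0,0,0],[0.2,0,0],0],
  [[0,0,0],[0,0,0],0],
])

```text
clock: 17.98
ee_pos: [502.2, -95.6, 196.2]
orientation: [-180.0, -0.0, -80.5]
force: [-4.6, 4.8, 3.0]
grip_width: -0.2
finger_force: 3.0
```

Call:
send_rows([
  [[0,0,0],[0.2,0,0],0],
  [[0,0,0],[0,0,0],0],
])

```text
clock: 18.23
ee_pos: [502.2, -95.9, 196.2]
orientation: [-180.0, 0.2, -80.4]
force: [-7.3, 14.0, 4.9]
grip_width: -0.2
finger_force: 7.5
```

Call:
send_rows([
  [[0,0,0],[0.1,0,0],0],
  [[0,0,0],[0,0,0],0],
])

```text
clock: 18.48
ee_pos: [502.2, -96.0, 196.2]
orientation: [-180.0, 0.3, -80.4]
force: [-8.8, 18.8, 6.1]
grip_width: 0.0
finger_force: 9.9
```

Call:
send_rows([
  [[0,0,0],[-1.0,0,0],0],
  [[0,0,0],[-1.8,0,0],0],
  [[0,0,0],[0,0,-2.5],0],
  [[0,0,0],[0,0,-4.0],0],
  [[0,0,0],[0,0,-4.0],0],
  [[0,0,0],[-3.0,3.0,0],0],
  [[0,0,0],[-3.0,3.0,0],0],
  [[0,0,0],[0,0,0],0],
])

```text
clock: 19.48
ee_pos: [428.6, -20.8, 301.5]
orientation: [-179.8, -0.2, -80.4]
force: [0.6, -0.0, 0.6]
grip_width: -0.1
finger_force: 0.0
```

```bash
python3 - <<'E'
from h import *
import cv2
s=r.sense();print(s["clock"],s["ee_pos"],s["force"])
A=[]
for c,sl,f in(("side",np.s_[120:340,150:430],1.8),("top",np.s_[130:290,150:430],1.8)):
    a=r.grab_frame(c)[...,::-1][sl]; A.append(cv2.resize(a,None,fx=f,fy=f,interpolation=2)[:300])
    for t in("grip_1","jug","beaker","small_bottle"): print(c,t,[(round(d["confidence"],2),(np.array(d["point"])*[420,560]).round(1).tolist()) for d in r.tip_of(c,t)])
cv2.imwrite("pics/end.png",np.vstack([x[:, :504] for x in A]))
E
```

```text
19.475 [428.58479277 -20.78704533 301.48219311] [ 0.62749808 -0.00376446  0.56797411]
side grip_1 [(0.71, [248.1, 250.0]), (0.68, [215.5, 258.1]), (0.49, [182.7, 293.9])]
side jug [(0.91, [292.3, 290.5])]
side beaker [(0.96, [235.7, 303.7]), (0.9, [221.6, 315.1])]
side small_bottle [(0.67, [258.2, 309.7])]
top grip_1 [(0.79, [212.0, 320.1]), (0.65, [209.7, 203.6]), (0.57, [201.5, 242.8]), (0.32, [220.0, 315.7])]
top jug [(0.89, [238.3, 234.3])]
top beaker [(0.57, [222.0, 315.2])]
top small_bottle []
```

View pics/end.png

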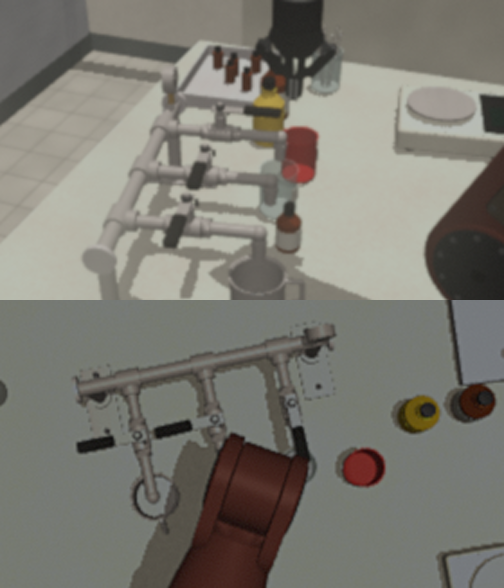

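The final picture shows lever 1 across its pipe (96,443), lever 2 untouched and across, and lever 3 along its pipe above the spout (300,442). The jug, beaker and small bottle stand where they were, and the arm is clear.

```bash
python3 -c "
from bench import r
print(r.finish_job())"
```

```text
the job is handed in; nothing more can be done
None
```

The jug's valve was pushed fully shut, then the beaker's valve fully open, each to its hard stop. The third valve was left shut, no vessel or bottle was moved, and the job was handed in at about 20 s with the arm clear.

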